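# Pop the sample hatch of the round-window reader

### The job

Open the sample hatch of the reader with the round window: press the front of the hatch straight down once, gently, with the fingertips until its push-push latch lets go, then draw back so that it springs open. Stand clear of it and watch for two seconds that it stays wide open, without pressing it shut again. Grasp and lift nothing, leave the other reader's hatch shut and everything else on the bench where it is.

Things in the scene. Friction and masses are not known exactly. Their poses are not given: they have to be found in the camera images.
- round_reader: Reader with the round window: pale-grey box 200 (x) x 110 (y) x 70 mm high, fixed, black front panel on its -x side. Origin: centre of its underside. On top a grey hatch, 105 mm (x, from -55 to +50 of the origin) x 54 x 12 thick, its top 84 mm above the bench; behind its middle a round metal-framed window 42 mm across. The other reader differs only in its window
- round_pad (a point): Where to press: on that hatch's top face, mid-width, on four thin black ribs, 15 mm behind its front edge, 90 mm in front of its hinge; 40 mm in front (-x) of the reader's origin, 84 mm above the bench while latched. Pressing takes about 3.5 N. Moves with the hatch
- round_hinge (a point): Middle of that hatch's hinge line: 50 mm behind (+x) the reader's origin, 76 mm above the bench; the axis lies along the reader's y. Open, the hatch's front edge stands about 0.17 m above the bench
- round_hatch (a joint): Hatch angle, rad: 0 to 0.015 latched; negative pressed, stop -0.085 (7.5 mm down at the pad); positive open, stop 1.15. Pressed past about 6 mm (best to the stop) and let go, its spring swings it to 1.15 in about a second, following the finger, and it stays. Pressed less, it stays latched. Pushed fully down again, it latches shut
- round_pin (a joint): Sideways place of the pin inside that latch (m, along the reader's y): 0 latched, +0.003 to +0.005 as a press frees it, -0.001 to -0.003 when open; below -0.0033 only if the open hatch is pushed back down on its latch
- square_reader: Reader with the square window: pale-grey box 200 (x) x 110 (y) x 70 mm high, fixed, black front panel on its -x side. Origin: centre of its underside. On top a grey hatch, 105 mm (x, from -55 to +50 of the origin) x 54 x 12 thick, its top 84 mm above the bench; behind its middle a square metal-framed window 38 mm across. The other reader differs only in its window
- square_pad (a point): Where to press: on that hatch's top face, mid-width, on four thin black ribs, 15 mm behind its front edge, 90 mm in front of its hinge; 40 mm in front (-x) of the reader's origin, 84 mm above the bench while latched. Pressing takes about 3.5 N. Moves with the hatch
- square_hinge (a point): Middle of that hatch's hinge line: 50 mm behind (+x) the reader's origin, 76 mm above the bench; the axis lies along the reader's y. Open, the hatch's front edge stands about 0.17 m above the bench
- square_hatch (a joint): Hatch angle, rad: 0 to 0.015 latched; negative pressed, stop -0.085 (7.5 mm down at the pad); positive open, stop 1.15. Pressed past about 6 mm (best to the stop) and let go, its spring swings it to 1.15 in about a second, following the finger, and it stays. Pressed less, it stays latched. Pushed fully down again, it latches shut
- square_pin (a joint): Sideways place of the pin inside that latch (m, along the reader's y): 0 latched, +0.003 to +0.005 as a press frees it, -0.001 to -0.003 when open; below -0.0033 only if the open hatch is pushed back down on its latch
- tub_a: white lidded sample tub, 40 mm across x 30 high, origin under its centre; to be left alone
- tub_b: a second such tub, 40 x 30 mm, origin under its centre; to be left alone
- flask: clear plastic bottle, 48 mm across x 110 high, origin under its centre; to be left alone
- tape: roll of tape lying flat, 90 mm across, 76 mm bore, 30 high, origin under its centre; to be left alone
- spatula: lab spatula 170 mm long lying on the bench, along its x, origin under its middle; to be left alone
- dish: white ceramic dish, 70 mm across x 18 high, origin under its centre; to be left alone
- tray: white divided tray 130 x 90 x 25 mm, origin under its centre; to be left alone

How it is judged:
By the outcome, as a careful person would: the job done as asked, in the order asked, and still so for the second after the job is handed in, with the robot touching nothing.
It also fails if it takes over 34 s, if anything falls off the work surface, if the arm or the gripper's body presses on something with over 40 N, if the wrist force passes 120 N, or if a joint passes its speed limit or range.

### The arm

A 6-joint arm with a two-finger parallel gripper is mounted at the origin on the work surface. World frame = base frame: x ahead of the robot, y to its left, z up, the work surface at z = 0. Lengths are in m, angles in rad, forces in N, time in s.
With the tool pointing down it reaches from about 0.4 to 0.925 m from the base axis. Payload 12.5 kg.
Tool frame: the origin (TCP) lies midway between the tips of the shut fingers; the grasp point (between the pads) lies r.grasp_offset behind it (r.grasp_offset is the distance from the TCP to the grasp point, in m); z points along the fingers, y is the line along which they close (so a half turn about z gives the same grasp; the last joint's range is limited). The gripper opens to 95 mm and grips with 3 to 60 N. Pads are 20 mm wide; open, the fingers measure 119 mm over their backs; the gripper's body (75 mm by 180 mm) begins 59 mm behind the grasp point.
Start: joints at [1.124, 0.491, 1.559, -0, 1.092, -0.106], TCP at [0.209, 0.589, 0.193] pointing down, gripper open.
Joint ranges: [-3.1, 3.1], [-0.84, 2.19], [0.05, 2.79], [-1.13, 4.28], [0.06, 2.93], [-2.69, 2.69]. Speed limits (rad/s): [2.22, 2.22, 2.79, 3.14, 3.14, 3.14].

### API

Orientations are given as a rotation vector (axis times angle).
In Python, from cell import r, imaging gives the robot as it stands.
- The arm moves only by the tool servo_tool, never from a script. Its argument "motion" is a list of rows, each an object of numbers: "x", "y", "z": the shift along the tool's x, y, z normalised to -1 to 1, where 1 is 0.25 m; "twist": the turn about the tool's z normalised to -1 to 1, where 1 is 0.15 rad. A call has 1 to 20 rows; each row shifts and turns the commanded pose from where the row before left it, along the tool's axes as they then stand; what a row does not reach is not made up. A row lasts 1/10 s, in which the tool goes at most 50 mm and 8.59 degrees, less where a joint would pass 70% of its speed; a pose out of reach is approached as far as the arm can. A call with a number of a shift or a turn outside -1 to 1 is refused whole. A call with a gripper value outside its range is refused whole. "jaw" is the opening, from 0 (shut) to 1 (fully open), set as the call begins (left out, the last holds). The fingers move at their own pace and stop on an object; "newtons" is the grip in N (left out, the last holds). Time passes only in rows, so rows that do not move let the fingers close. It gives the time, the measured TCP pose, the force, the opening and the grip force at its end, in the units of the state.
- r.sense(): the state, without advancing time (a new reading comes with each control period).
- imaging.get_image(name): name is "side" or "top"; returns a dict with "img" (480x640x3 uint8, red, green, blue), "intrinsics" (3x3 intrinsics, pixels), "k1" (the pictures are not rectified: a ray, as slopes to the right and down, at radius r is drawn at 1 + k1 r^2 times it, then the intrinsics apply), "rvec" (rotation vector, rad) and "tvec" (3), from world to camera coordinates, as OpenCV has them. Camera axes: x right, y down, z forward; pixel columns grow to the right and rows downward; lengths in m; the calibration is good to about 2 mm. A picture is of the moment at which its call begins. There is no depth.
- r.sign_off(): hands the job in; it is judged then, once.
The state is a dict: "clock": time; "qpos": joint angles; "joint_velocities": joint speeds; "joint_torque": joint torques, N m; "eef_pos": TCP position; "ee_rot": TCP orientation; "ft_force": force on the tool from outside, world axes, zero at the start; "moment": the same for the moment, N m; "width": finger opening in m; "finger_force": force on a finger pad.
Only numpy, scipy, OpenCV 4.12 (cv2) and the standard library are available. Lean on these libraries where they do the work, as an engineer would, in place of code of your own. Each camera call takes 0.05 s, during which the arm holds its last target. There are 200 camera calls.

## Working session

There is one attempt and no reset: what is moved stays moved. The work goes in short steps, Python scripts to look and compute and a tool call to move; the robot and the scene stay as the last step left them, time stands still between calls to the robot, and variables do not carry over. Pictures are saved under pics/ and viewed, at most 10 in all, crops included, and the job is handed in when it is done.

Besides the shell and the picture viewer there is one more tool, called after "Emit:" by a JSON object that holds its "fn" and its "kwargs". servo_tool: Moves the arm, as the interface text tells. Its arguments: {"type":"object","properties":{"motion":{"type":"array"},"jaw":{"type":"number"},"newtons":{"type":"number"}},"required":["motion"]}

```bash
mkdir -p pics
cat > h.py <<'E'
import numpy as np, cv2
from cell import r, imaging
def cam(n):
    d=imaging.get_image(n); d['R']=cv2.Rodrigues(np.array(d['rvec'],float))[0]; d['t']=np.array(d['tvec'],float); return d
def save(d,f): cv2.imwrite('pics/'+f,d['img'][:,:,::-1])
def ray(d,u,v):
    K=np.array(d['intrinsics']); p=np.array([(u-K[0,2])/K[0,0],(v-K[1,2])/K[1,1]]); s=p.copy()
    for _ in range(30): s=p/(1+d['k1']*(s@s))
    return -d['R'].T@d['t'], d['R'].T@np.r_[s,1]
def onz(d,u,v,z):
    o,w=ray(d,u,v); return o+w*(z-o[2])/w[2]
def proj(d,P):
    c=d['R']@np.array(P,float)+d['t']; s=c[:2]/c[2]; s=s*(1+d['k1']*(s@s)); K=np.array(d['intrinsics']); return s*[K[0,0],K[1,1]]+K[:2,2]
E
python3 - <<'E'
from h import *
for n in('top','side'):
    d=cam(n); save(d,n+'0.png'); print(n,-d['R'].T@d['t'],d['k1'])
print(r.sense(),r.grasp_offset)
E
```

```text
top [ 0.4362426  -0.02211375  1.46639575] -0.10091582889815878
side [ 0.11325452 -0.64268892  1.05247081] -0.055976566893376815
{'clock': 0.1, 'qpos': array([ 1.12437864e+00,  4.91500482e-01,  1.55940417e+00,  2.46879394e-05,
        1.09172811e+00, -1.05583170e-01]), 'joint_velocities': array([ 3.93925904e-04, -2.96670415e-03, -1.25989390e-03, -1.57250868e-04,
       -1.45280381e-03, -3.06737215e-05]), 'joint_torque': array([ 4.01507306e-03, -6.13623762e+01, -2.58606005e+01,  6.94718189e-02,
        4.70961398e-02, -1.52851675e-05]), 'eef_pos': array([0.20877418, 0.5888321 , 0.19221406]), 'ee_rot': array([-5.32759868e-01, -3.09578030e+00,  1.56243639e-03]), 'ft_force': array([0.46175797, 0.2718803 , 0.55818237]), 'moment': array([ 0.03517247, -0.01330003,  0.00542786]), 'finger_force': 0.0, 'width': 0.09509324522797054} 0.0188
```

View pics/top0.png

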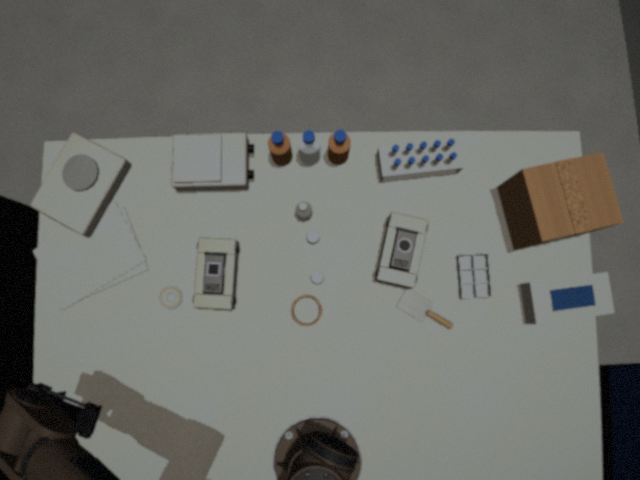

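View pics/side0.png

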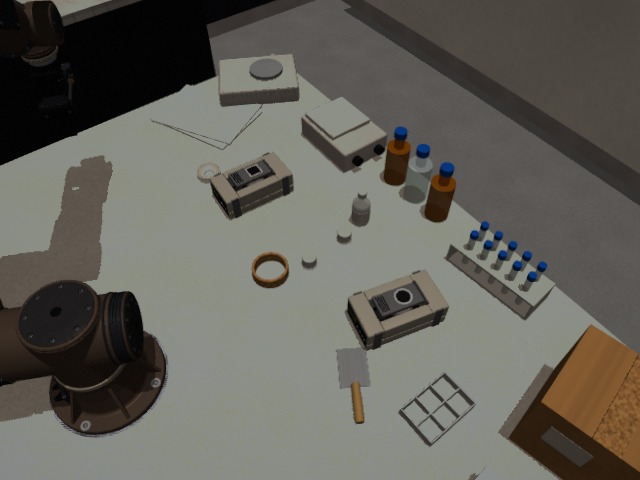

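The round-window reader is at top (403,250) and side (398,308). The square one is at top (215,272). Next I'll crop in on the round reader.

Run:
```python
from h import *
t=cv2.imread('pics/top0.png')[200:300,360:450]; s=cv2.imread('pics/side0.png')[260:350,335:460]
o=np.zeros((600,790,3),np.uint8)
a=cv2.resize(t,None,fx=4,fy=4,interpolation=cv2.INTER_CUBIC); b=cv2.resize(s,None,fx=3.4,fy=3.4,interpolation=cv2.INTER_CUBIC)
o[:400,:360]=a; o[:b.shape[0],362:362+b.shape[1]]=b[:, :428]
cv2.imwrite('pics/c1.png',o)
d=cam('top')
hsv=cv2.cvtColor(d['img'],cv2.COLOR_RGB2HSV); g=d['img'].max(2)
m=np.zeros(g.shape,np.uint8); m[215:285,380:427]=(g[215:285,380:427]<125)*255
n,l,st,c=cv2.connectedComponentsWithStats(m)
for i in range(1,n):
    if st[i,4]>15:
        cn=cv2.findContours((l==i).astype(np.uint8),0,1)[0][0]; print(st[i],c[i],cv2.minAreaRect(cn))
print(d['img'][225:285:4,403].tolist())
```

```text
[380 215  12  53 235] [384.1787234  236.02978723] ((383.30859375, 240.59747314453125), (6.603816509246826, 53.131614685058594), 10.407711029052734)
[385 226  36  48 981] [402.46381244 249.46788991] ((403.2803039550781, 249.68359375), (27.656497955322266, 43.68925094604492), 13.240518569946289)
[415 274   3  10  22] [415.86363636 278.45454545] ((416.0, 278.5), (9.0, 2.0), 90.0)
[380 279  23   6  73] [388.         282.57534247] ((391.0, 281.5), (22.0, 5.0), 0.0)
[[137, 140, 135], [63, 66, 64], [101, 99, 94], [111, 111, 111], [54, 52, 53], [52, 49, 48], [64, 63, 62], [107, 107, 108], [102, 101, 95], [75, 74, 70], [73, 72, 68], [41, 39, 42], [136, 139, 133], [137, 140, 135], [137, 143, 139]]
```

View pics/c1.png

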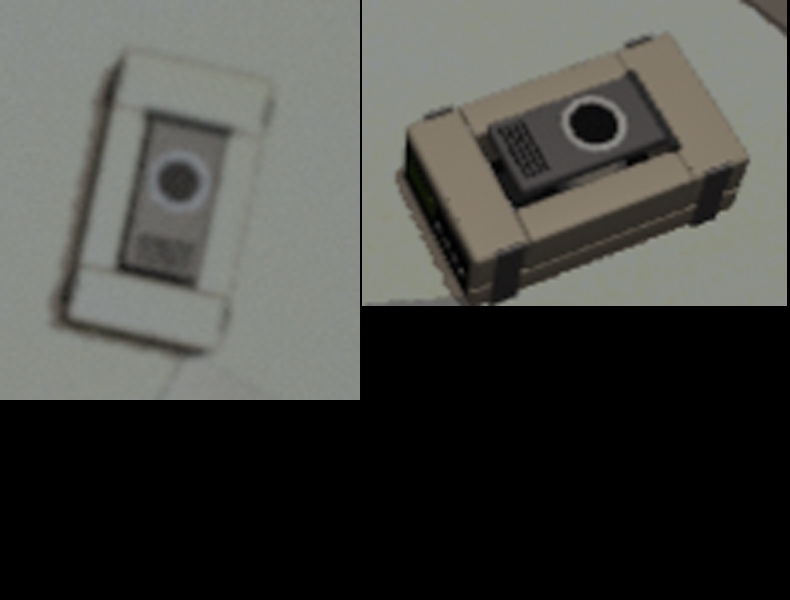

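The crop shows the body corners at (128,50), (270,80), (213,348) and (70,318). The ribs are at (166,249) in the top crop and (161,148) in the side crop. I'll turn these into positions.

Run:
```python
from h import *
t=cam('top'); s=cam('side')
T=lambda u,v:((u+.5)/4-.5+360,(v+.5)/4-.5+200)
S=lambda u,v:((u+.5)/3.4-.5+335,(v+.5)/3.4-.5+260)
C=[onz(t,*T(*p),.07)[:2] for p in((128,50),(270,80),(213,348),(70,318))]
print(np.round(C,4),[np.linalg.norm(C[i]-C[i-1]).round(4) for i in range(4)])
o=np.mean(C,0); ax=(C[0]+C[1]-C[2]-C[3]); yaw=np.arctan2(ax[1],ax[0]); u=np.array([np.cos(yaw),np.sin(yaw)])
print('top: origin',o,'yaw',yaw,'pad',o-.04*u)
print('ribs top',onz(t,*T(166,249),.084),'side',onz(s,*S(161,148),.084))
print('window top',onz(t,*T(178,181),.084),'side',onz(s,*S(594-362,123),.084))
Cs=[onz(s,*S(*p),.07)[:2] for p in((309,34),(385,158),(110,263),(46,130))]
print('side corners',np.round(Cs,4),np.mean(Cs,0))
# triangulate ribs
def tri(a,b):
    o1,d1=a;o2,d2=b; d1=d1/np.linalg.norm(d1);d2=d2/np.linalg.norm(d2)
    k=np.linalg.lstsq(np.c_[d1,-d2],o2-o1,rcond=None)[0]; p,q=o1+k[0]*d1,o2+k[1]*d2; return (p+q)/2,np.linalg.norm(p-q)
print(tri(ray(t,*T(166,249)),ray(s,*S(161,148))),tri(ray(t,*T(178,181)),ray(s,*S(232,123))))
q=r.sense(); R=cv2.Rodrigues(q['ee_rot'])[0]; print(R.round(3),q['eef_pos'])
```

```text
[[ 0.7063 -0.2299]
 [ 0.6829 -0.3311]
 [ 0.4926 -0.2822]
 [ 0.5158 -0.1821]] [np.float64(0.1964), np.float64(0.1039), np.float64(0.1964), np.float64(0.1028)]
top: origin [ 0.5994322  -0.25632379] yaw -0.2485792042291252 pad [ 0.56066169 -0.2464827 ]
ribs top [ 0.56186987 -0.24928544  0.084     ] side [ 0.55993041 -0.24404827  0.084     ]
window top [ 0.60960265 -0.25957149  0.084     ] side [ 0.6091863  -0.25720016  0.084     ]
side corners [[ 0.7065 -0.2297]
 [ 0.6784 -0.3312]
 [ 0.4869 -0.2829]
 [ 0.5147 -0.1828]] [ 0.59662778 -0.25665068]
(array([ 0.5595403 , -0.24720229,  0.08916703]), np.float64(0.004404065151745763)) (array([ 0.60858493, -0.25863827,  0.08663767]), np.float64(0.0016434395838840548))
[[-0.942  0.334 -0.   ]
 [ 0.334  0.942 -0.   ]
 [ 0.    -0.    -1.   ]] [0.2088301  0.58896144 0.1924663 ]
```

Emit:
{"fn": "servo_tool", "kwargs": {"motion": [{"x":-0.08,"twist":-0.33},{"x":-0.16,"twist":-0.33},{"x":-0.18},{"x":-0.18},{"x":-0.14,"y":-0.1},{"x":-0.08,"y":-0.16},{"x":-0.08,"y":-0.16},{"x":-0.08,"y":-0.16},{"x":-0.08,"y":-0.16},{"x":-0.08,"y":-0.16},{"x":-0.08,"y":-0.16},{"x":-0.08,"y":-0.16},{"x":-0.08,"y":-0.16},{"x":-0.08,"y":-0.16},{"x":-0.08,"y":-0.16},{"x":-0.08,"y":-0.16},{"x":-0.08,"y":-0.16},{"x":-0.08,"y":-0.16},{"x":-0.08,"y":-0.16},{"x":-0.08,"y":-0.16}], "jaw": 0, "newtons": 10}}

```text
validation failed for argument at $.mo...
```

```bash
cat > go.py <<'E'
from h import *
import sys
q=r.sense(); R=cv2.Rodrigues(q['ee_rot'])[0]; P=np.array(eval(sys.argv[1]))
print('tcp',q['eef_pos'],'units',R.T@(P-q['eef_pos'])/.25,'xyaw',np.arctan2(-R[1,0],-R[0,0]),'f',q['ft_force'],q['width'],q['clock'])
E
python3 go.py "[.56,-.247,.11]"
```

```text
tcp [0.2088301  0.58896144 0.1924663 ] units [-2.44162372 -2.68180698  0.33109695] xyaw -0.3408244003099624 f [-0.32984066 -0.9194049  -1.01530068] 0.09548350794396177 0.25
```

Emit:
{"fn": "servo_tool", "kwargs": {"motion": [{"x":-0.08,"y":0,"z":0,"twist":-0.33},{"x":-0.16,"y":0,"z":0,"twist":-0.33},{"x":-0.18,"y":0,"z":0,"twist":0},{"x":-0.18,"y":0,"z":0,"twist":0},{"x":-0.14,"y":-0.1,"z":0,"twist":0}], "jaw": 0, "newtons": 10}}

```text
clock: 0.75
eef_pos: [0.384, 0.5169, 0.1921]
ee_rot: [0.379, 3.118, 0.001]
ft_force: [-1.0, 0.7, -0.3]
width: 0.0605
finger_force: 0.0
```

Emit:
{"fn": "servo_tool", "kwargs": {"motion": [{"x":-0.08,"y":-0.16,"z":0,"twist":0},{"x":-0.08,"y":-0.16,"z":0,"twist":0},{"x":-0.08,"y":-0.16,"z":0,"twist":0},{"x":-0.08,"y":-0.16,"z":0,"twist":0},{"x":-0.08,"y":-0.16,"z":0,"twist":0},{"x":-0.08,"y":-0.16,"z":0,"twist":0},{"x":-0.08,"y":-0.16,"z":0,"twist":0},{"x":-0.08,"y":-0.16,"z":0,"twist":0},{"x":-0.08,"y":-0.16,"z":0,"twist":0},{"x":-0.08,"y":-0.16,"z":0,"twist":0},{"x":-0.08,"y":-0.16,"z":0,"twist":0},{"x":-0.08,"y":-0.16,"z":0,"twist":0},{"x":-0.08,"y":-0.16,"z":0,"twist":0},{"x":-0.08,"y":-0.16,"z":0,"twist":0},{"x":-0.08,"y":-0.16,"z":0,"twist":0},{"x":-0.08,"y":-0.16,"z":0,"twist":0},{"x":-0.04,"y":-0.08,"z":0,"twist":0},{"x":0,"y":0,"z":0,"twist":0}]}}

```text
clock: 2.55
eef_pos: [0.544, -0.2059, 0.1922]
ee_rot: [-0.384, -3.118, 0.0]
ft_force: [-0.2, 1.0, 0.0]
width: 0.0006
finger_force: 0.0
```

```bash
python3 go.py "[.56,-.247,.10]"
```

```text
tcp [ 0.54399113 -0.20585103  0.19221027] units [-0.10202911 -0.14411602  0.3688587 ] xyaw -0.24479222362947406 f [-0.20726228  1.01573733  0.00268435] 0.0006266881248940166 2.55
```

Emit:
{"fn": "servo_tool", "kwargs": {"motion": [{"x":-0.05,"y":-0.07,"z":0.06,"twist":0},{"x":-0.05,"y":-0.07,"z":0.1,"twist":0},{"x":0,"y":0,"z":0.12,"twist":0},{"x":0,"y":0,"z":0.06,"twist":0},{"x":0,"y":0,"z":0,"twist":0},{"x":0,"y":0,"z":0,"twist":0}]}}

```text
clock: 3.15
eef_pos: [0.5598, -0.2425, 0.1082]
ee_rot: [-0.378, -3.119, -0.0]
ft_force: [0.8, 0.8, 0.3]
width: 0.0005
finger_force: 0.0
```

```bash
python3 go.py "[.56,-.247,.084]"
python3 - <<'E'
from h import *
o=np.zeros((500,760,3),np.uint8)
a=cv2.resize(cam('side')['img'][250:350,330:456,::-1],None,fx=3,fy=3,interpolation=cv2.INTER_CUBIC)
b=cv2.resize(cam('top')['img'][200:300,350:450,::-1],None,fx=3.8,fy=3.8,interpolation=cv2.INTER_CUBIC)
o[:300,:378]=a;o[:380,380:760]=b
cv2.imwrite('pics/c2.png',o)
E
```

```text
tcp [ 0.5598435  -0.24246974  0.1081992 ] units [-0.00493819 -0.017461    0.09679418] xyaw -0.24117861093775286 f [0.8087531  0.77321995 0.31211572] 0.00045136799565672676 3.15
```

View pics/c2.png

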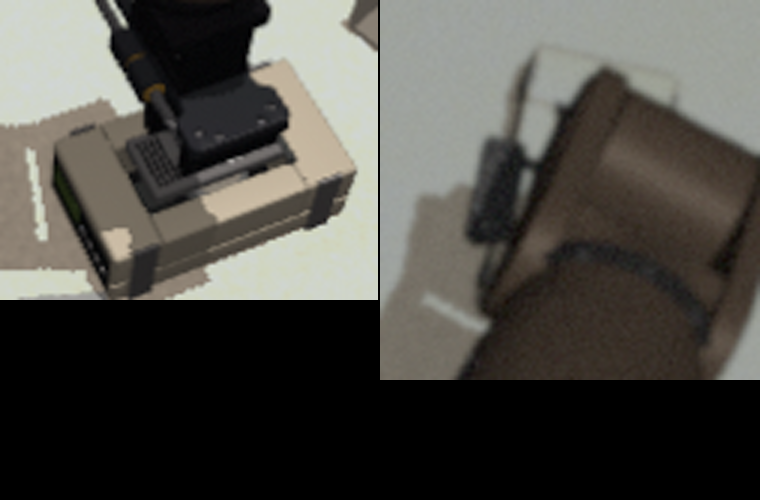

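Run:
```python
from h import *
s=cam('side'); q=r.sense(); p=q['eef_pos']; f=lambda P:((proj(s,P)-[330,250]+.5)*3).round()
print('tcp',f(p),'body',f(p+[0,0,.078]),'pad',f([.56,-.247,.084]))
R=cv2.Rodrigues(q['ee_rot'])[0]
for z in(0,.078):print([f(p+R@[a,b,0]+[0,0,z]).tolist() for a in(-.0375,.0375) for b in(-.09,.09)])
a=cv2.resize(s['img'][230:350,330:456,::-1],None,fx=6,fy=5,interpolation=cv2.INTER_CUBIC)
a=cv2.convertScaleAbs(a,alpha=2.5,beta=10); cv2.imwrite('pics/c3.png',a)
```

```text
tcp [160. 142.] body [170.  80.] pad [160. 164.]
[[267.0, 226.0], [151.0, 31.0], [170.0, 264.0], [60.0, 63.0]]
[[284.0, 168.0], [160.0, -33.0], [181.0, 207.0], [64.0, -0.0]]
```

View pics/c3.png

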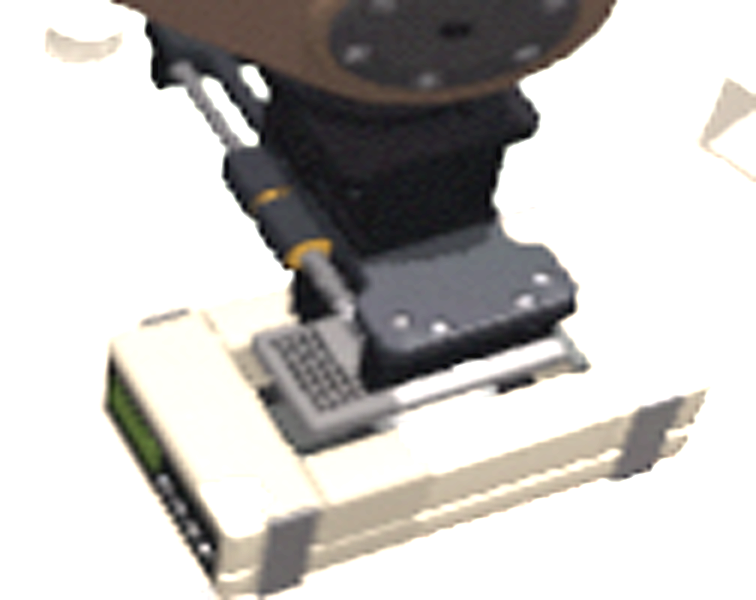

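The picture shows the gripper over the ribs. The dark fingertips reach the back part of the rib area, around (320,318) in this crop, and the gripper body hides part of the view. I'll descend slowly and check again by force and picture.

Emit:
{"fn": "servo_tool", "kwargs": {"motion": [{"x":-0.004,"y":-0.016,"z":0.03,"twist":0},{"x":0,"y":0,"z":0.03,"twist":0},{"x":0,"y":0,"z":0,"twist":0},{"x":0,"y":0,"z":0,"twist":0}]}}

```text
clock: 3.7
eef_pos: [0.5596, -0.2472, 0.0924]
ee_rot: [-0.379, -3.118, -0.001]
ft_force: [-0.5, 0.1, 0.1]
width: 0.0007
finger_force: 0.0
```

```bash
python3 go.py "[.56,-.247,.084]"
python3 - <<'E'
from h import *
s=cam('side')
a=cv2.resize(s['img'][270:345,345:440,::-1],None,fx=8,fy=8,interpolation=cv2.INTER_CUBIC)
a=cv2.convertScaleAbs(a,alpha=2,beta=10); cv2.imwrite('pics/c4.png',a)
print((proj(s,r.sense()['eef_pos'])-[345,270]+.5)*8)
E
```

```text
tcp [ 0.55955718 -0.24715829  0.09236965] units [-0.00158963  0.00102815  0.03347791] xyaw -0.24199598895949892 f [-0.47061516  0.12337509  0.1304736 ] 0.000724200280121866 3.7
[309.48209999 261.32486242]
```

View pics/c4.png

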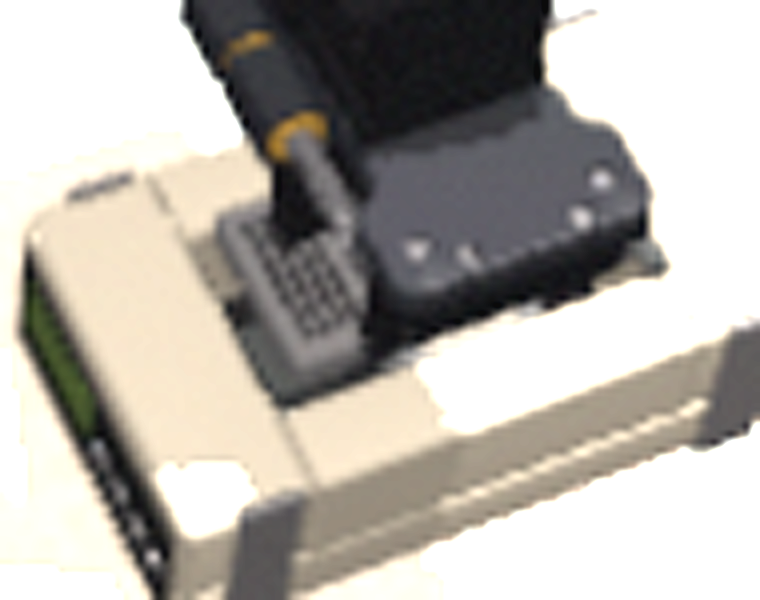

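The fingertips are over the ribs at about (300,240), with the ribs centred near (305,280). That is as expected with 8 mm still to go, so I'll press slowly.

Emit:
{"fn": "servo_tool", "kwargs": {"motion": [{"x":0,"y":0,"z":0.012,"twist":0},{"x":0,"y":0,"z":0.012,"twist":0},{"x":0,"y":0,"z":0.012,"twist":0},{"x":0,"y":0,"z":0.008,"twist":0},{"x":0,"y":0,"z":0,"twist":0}]}}

```text
clock: 4.25
eef_pos: [0.5596, -0.2471, 0.0813]
ee_rot: [-0.379, -3.118, -0.0]
ft_force: [0.5, 0.3, 0.3]
width: 0.0003
finger_force: 0.0
```

Emit:
{"fn": "servo_tool", "kwargs": {"motion": [{"x":0,"y":0,"z":0.006,"twist":0},{"x":0,"y":0,"z":0.006,"twist":0},{"x":0,"y":0,"z":0,"twist":0}]}}

```text
clock: 4.55
eef_pos: [0.5596, -0.2471, 0.0785]
ee_rot: [-0.379, -3.118, -0.0]
ft_force: [0.6, -0.2, 0.1]
width: 0.0007
finger_force: 0.0
```

Emit:
{"fn": "servo_tool", "kwargs": {"motion": [{"x":0,"y":0,"z":0.006,"twist":0},{"x":0,"y":0,"z":0,"twist":0}]}}

```text
clock: 4.75
eef_pos: [0.5596, -0.2472, 0.0771]
ee_rot: [-0.379, -3.119, -0.0]
ft_force: [-0.3, -0.0, -0.2]
width: 0.0005
finger_force: 0.0
```

Run:
```python
from h import *
s=cam('side')
a=cv2.resize(s['img'][270:345,345:440,::-1],None,fx=8,fy=8,interpolation=cv2.INTER_CUBIC)
a=cv2.convertScaleAbs(a,alpha=2.5,beta=20); cv2.imwrite('pics/c5.png',a)
q=r.sense();print((proj(s,q['eef_pos'])-[345,270]+.5)*8,q['ft_force'],q['moment'],q['eef_pos'])
```

```text
[304.51438963 290.84823958] [-0.20065792  0.31041645  0.60740462] [0.01777616 0.01811606 0.01924076] [ 0.55966801 -0.24716759  0.07712602]
```

View pics/c5.png

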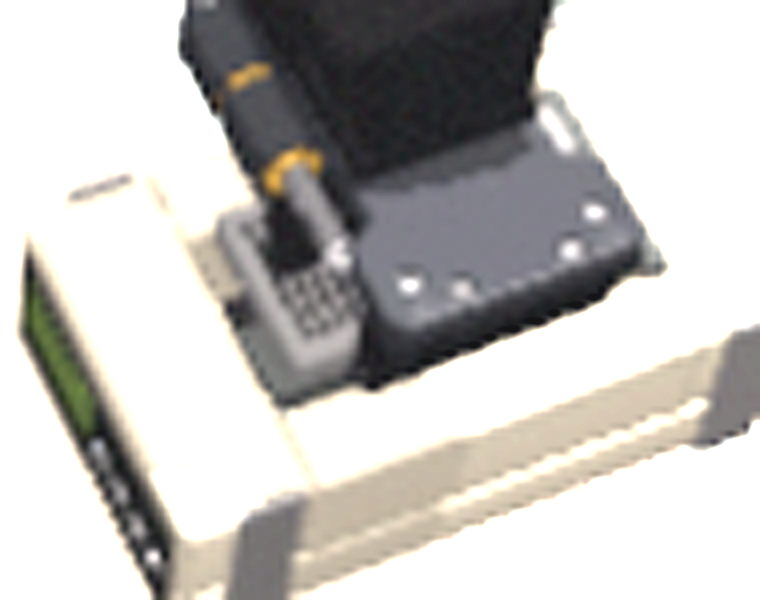

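The hatch hasn't moved yet. The fingertips, at about (295,265), sit over the ribs and look slightly higher than reported. I'll keep feeling downward.

Emit:
{"fn": "servo_tool", "kwargs": {"motion": [{"x":0,"y":0,"z":0.006,"twist":0},{"x":0,"y":0,"z":0,"twist":0}]}}

```text
clock: 5.0
eef_pos: [0.5596, -0.2471, 0.0755]
ee_rot: [-0.379, -3.119, -0.0]
ft_force: [-0.3, 0.6, 0.0]
width: 0.0003
finger_force: 0.0
```

Emit:
{"fn": "servo_tool", "kwargs": {"motion": [{"x":0,"y":0,"z":0.006,"twist":0},{"x":0,"y":0,"z":0,"twist":0}]}}

```text
clock: 5.2
eef_pos: [0.5596, -0.2472, 0.074]
ee_rot: [-0.379, -3.118, -0.0]
ft_force: [-0.4, -0.4, 0.4]
width: 0.0006
finger_force: 0.0
```

Emit:
{"fn": "servo_tool", "kwargs": {"motion": [{"x":0,"y":0,"z":0.004,"twist":0},{"x":0,"y":0,"z":0,"twist":0}]}}

```text
clock: 5.4
eef_pos: [0.5597, -0.2472, 0.0731]
ee_rot: [-0.379, -3.119, -0.0]
ft_force: [-0.8, -0.1, 0.7]
width: 0.0001
finger_force: 0.0
```

Emit:
{"fn": "servo_tool", "kwargs": {"motion": [{"x":0,"y":0,"z":0.006,"twist":0},{"x":0,"y":0,"z":0,"twist":0}]}}

```text
clock: 5.6
eef_pos: [0.5597, -0.2471, 0.0715]
ee_rot: [-0.379, -3.119, -0.0]
ft_force: [-0.0, 0.6, 0.2]
width: 0.0007
finger_force: 0.0
```

Emit:
{"fn": "servo_tool", "kwargs": {"motion": [{"x":0,"y":0,"z":0.006,"twist":0},{"x":0,"y":0,"z":0,"twist":0}]}}

```text
clock: 5.8
eef_pos: [0.5596, -0.2472, 0.07]
ee_rot: [-0.379, -3.118, -0.0]
ft_force: [-0.5, 0.1, -0.2]
width: 0.0006
finger_force: 0.0
```

Run:
```python
from h import *
s=cam('side')
a=cv2.resize(s['img'][270:345,345:440,::-1],None,fx=8,fy=8,interpolation=cv2.INTER_CUBIC)
a=cv2.convertScaleAbs(a,alpha=4,beta=0); cv2.imwrite('pics/c6.png',a)
q=r.sense();print((proj(s,q['eef_pos'])-[345,270]+.5)*8,q['ft_force'],q['moment'],q['eef_pos'])
```

```text
[302.32764115 304.09804315] [ 0.68837359 -0.05996693 -0.27400996] [ 0.05593855  0.01098951 -0.01655245] [ 0.55966888 -0.24717293  0.07007815]
```

View pics/c6.png

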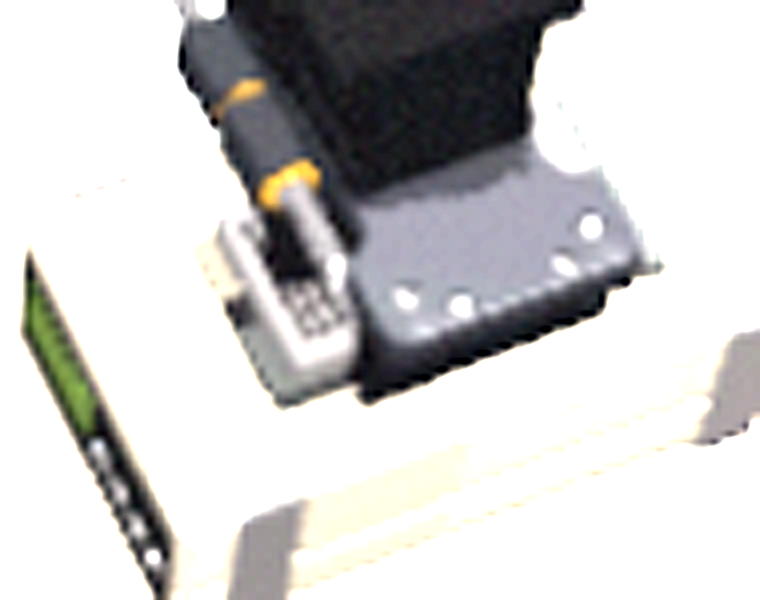

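The fingertip is at about (295,280), still over the ribs, with no contact and the hatch unmoved. I'll carry on in small steps.

Emit:
{"fn": "servo_tool", "kwargs": {"motion": [{"x":0,"y":0,"z":0.006,"twist":0},{"x":0,"y":0,"z":0,"twist":0}]}}

```text
clock: 6.05
eef_pos: [0.5596, -0.2472, 0.0685]
ee_rot: [-0.379, -3.119, -0.0]
ft_force: [-0.5, 0.6, -0.4]
width: 0.0006
finger_force: 0.0
```

Emit:
{"fn": "servo_tool", "kwargs": {"motion": [{"x":0,"y":0,"z":0.006,"twist":0},{"x":0,"y":0,"z":0,"twist":0}]}}

```text
clock: 6.25
eef_pos: [0.5596, -0.2471, 0.067]
ee_rot: [-0.379, -3.118, -0.0]
ft_force: [0.5, -0.2, 0.3]
width: 0.0006
finger_force: 0.0
```

Emit:
{"fn": "servo_tool", "kwargs": {"motion": [{"x":0,"y":0,"z":0.006,"twist":0},{"x":0,"y":0,"z":0,"twist":0}]}}

```text
clock: 6.45
eef_pos: [0.5597, -0.2471, 0.0655]
ee_rot: [-0.379, -3.118, -0.0]
ft_force: [-0.8, 0.4, 0.3]
width: 0.0007
finger_force: 0.0
```

```bash
cat > tr.py <<'E'
from h import *
s=cam('side'); g0=cv2.cvtColor(cv2.imread('pics/side0.png'),6).astype(np.float32); g=cv2.cvtColor(s['img'],7).astype(np.float32)
def tr(u,v,w,h):
    T=g0[v:v+h,u:u+w]; M=cv2.matchTemplate(g[v-8:v+h+8,u-8:u+w+8],T,cv2.TM_CCOEFF_NORMED); _,m,_,p=cv2.minMaxLoc(M); return p[0]-8,p[1]-8,round(m,2)
print('front edge',tr(372,305,16,16),'ref',tr(360,315,16,20))
q=r.sense(); print(q['ft_force'],q['eef_pos'])
a=cv2.resize(s['img'][270:345,345:440,::-1],None,fx=8,fy=8,interpolation=cv2.INTER_CUBIC)
cv2.imwrite('pics/c7.png',cv2.convertScaleAbs(a,alpha=3))
E
python3 tr.py
```

```text
front edge (0, 0, 0.94) ref (-4, -7, 0.98)
[0.19732092 0.01917639 0.0376561 ] [ 0.55966046 -0.24715406  0.06560368]
```

View pics/c7.png

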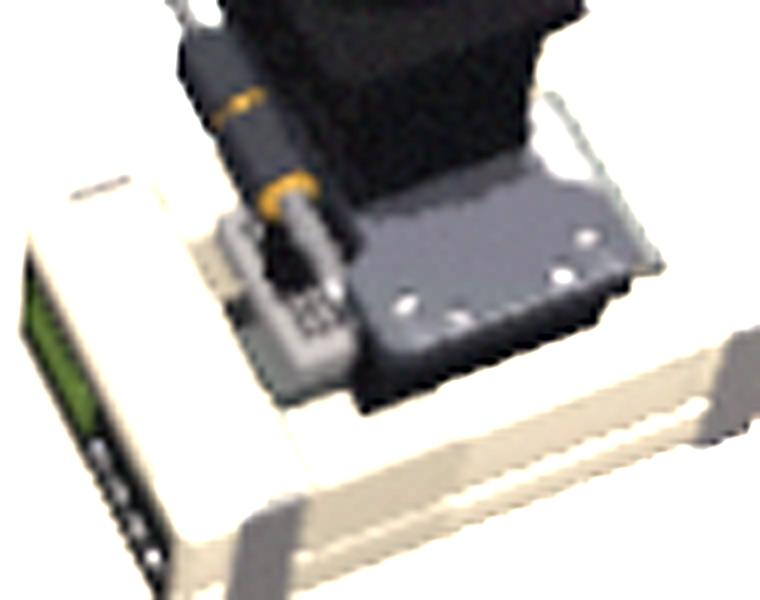

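The hatch is unmoved (template shift 0,0). The fingertip is at about (290,290), just above the ribs.

Emit:
{"fn": "servo_tool", "kwargs": {"motion": [{"x":0,"y":0,"z":0.006,"twist":0},{"x":0,"y":0,"z":0,"twist":0}]}}

```text
clock: 6.7
eef_pos: [0.5596, -0.2472, 0.064]
ee_rot: [-0.379, -3.118, -0.0]
ft_force: [-0.4, 0.0, 0.3]
width: 0.0005
finger_force: 0.0
```

Emit:
{"fn": "servo_tool", "kwargs": {"motion": [{"x":0,"y":0,"z":0.006,"twist":0},{"x":0,"y":0,"z":0,"twist":0}]}}

```text
clock: 6.9
eef_pos: [0.5598, -0.2472, 0.0627]
ee_rot: [0.379, 3.119, 0.0]
ft_force: [-0.1, 0.2, 2.3]
width: 0.0005
finger_force: 1.1
```

```bash
python3 tr.py
```

```text
front edge (0, 0, 0.92) ref (-4, -7, 0.98)
[ 0.58770634 -0.5059758   1.73225263] [ 0.55975924 -0.24723795  0.06278657]
```

Contact: the force has risen to 2 N, at a reading of about 0.0632. So readings are about 20 mm low, and the stop should come near 0.056.

Emit:
{"fn": "servo_tool", "kwargs": {"motion": [{"x":0,"y":0,"z":0.006,"twist":0},{"x":0,"y":0,"z":0.006,"twist":0},{"x":0,"y":0,"z":0,"twist":0}]}}

```text
clock: 7.25
eef_pos: [0.5596, -0.2472, 0.0595]
ee_rot: [-0.379, -3.118, -0.0]
ft_force: [-2.2, 0.3, 2.5]
width: 0.0007
finger_force: 1.5
```

Emit:
{"fn": "servo_tool", "kwargs": {"motion": [{"x":0,"y":0,"z":0.006,"twist":0},{"x":0,"y":0,"z":0.004,"twist":0},{"x":0,"y":0,"z":0,"twist":0}]}}

```text
clock: 7.55
eef_pos: [0.5595, -0.2471, 0.057]
ee_rot: [-0.379, -3.118, -0.0]
ft_force: [-2.6, 0.0, 3.2]
width: 0.0001
finger_force: 1.7
```

Emit:
{"fn": "servo_tool", "kwargs": {"motion": [{"x":0,"y":0,"z":0.004,"twist":0},{"x":0,"y":0,"z":0,"twist":0}]}}

```text
clock: 7.75
eef_pos: [0.5595, -0.2471, 0.056]
ee_rot: [-0.379, -3.118, -0.0]
ft_force: [-2.8, 0.7, 3.6]
width: 0.0004
finger_force: 1.7
```

Emit:
{"fn": "servo_tool", "kwargs": {"motion": [{"x":0,"y":0,"z":0.003,"twist":0},{"x":0,"y":0,"z":0,"twist":0}]}}

```text
clock: 7.95
eef_pos: [0.5596, -0.2472, 0.0555]
ee_rot: [-0.379, -3.119, -0.0]
ft_force: [-4.1, 0.9, 4.2]
width: 0.0007
finger_force: 2.2
```

Emit:
{"fn": "servo_tool", "kwargs": {"motion": [{"x":0,"y":0,"z":0.003,"twist":0},{"x":0,"y":0,"z":0,"twist":0}]}}

```text
clock: 8.15
eef_pos: [0.5597, -0.2472, 0.0553]
ee_rot: [0.379, 3.118, -0.0]
ft_force: [-4.9, 1.8, 10.3]
width: 0.0005
finger_force: 5.3
```

Emit:
{"fn": "servo_tool", "kwargs": {"motion": [{"x":0,"y":0,"z":0.003,"twist":0},{"x":0,"y":0,"z":0,"twist":0}]}}

```text
clock: 8.35
eef_pos: [0.5597, -0.2472, 0.0551]
ee_rot: [0.379, 3.118, -0.0]
ft_force: [-7.0, 2.0, 16.2]
width: 0.0004
finger_force: 8.4
```

The hatch is at its stop: 16 N, with z hardly moving. I'll draw back up, then forward off the front.

Emit:
{"fn": "servo_tool", "kwargs": {"motion": [{"x":0,"y":0,"z":-0.04,"twist":0},{"x":0,"y":0,"z":-0.14,"twist":0},{"x":0,"y":0,"z":-0.19,"twist":0},{"x":0.08,"y":0,"z":-0.17,"twist":0},{"x":0.12,"y":0,"z":-0.14,"twist":0},{"x":0.14,"y":0.05,"z":-0.1,"twist":0},{"x":0.1,"y":0.12,"z":-0.05,"twist":0},{"x":0,"y":0.18,"z":0,"twist":0},{"x":0,"y":0.18,"z":0,"twist":0},{"x":0,"y":0.18,"z":0,"twist":0},{"x":0,"y":0.18,"z":0,"twist":0},{"x":0,"y":0.1,"z":0,"twist":0},{"x":0,"y":0,"z":0,"twist":0},{"x":0,"y":0,"z":0,"twist":0},{"x":0,"y":0,"z":0,"twist":0}]}}

```text
clock: 9.85
eef_pos: [0.5122, 0.0187, 0.2615]
ee_rot: [0.38, 3.118, 0.0]
ft_force: [0.4, 0.5, 0.1]
width: 0.0003
finger_force: 0.0
```

Emit:
{"fn": "servo_tool", "kwargs": {"motion": [{"x":0,"y":0,"z":0,"twist":0},{"x":0,"y":0,"z":0,"twist":0},{"x":0,"y":0,"z":0,"twist":0},{"x":0,"y":0,"z":0,"twist":0},{"x":0,"y":0,"z":0,"twist":0},{"x":0,"y":0,"z":0,"twist":0},{"x":0,"y":0,"z":0,"twist":0},{"x":0,"y":0,"z":0,"twist":0},{"x":0,"y":0,"z":0,"twist":0},{"x":0,"y":0,"z":0,"twist":0},{"x":0,"y":0,"z":0,"twist":0},{"x":0,"y":0,"z":0,"twist":0},{"x":0,"y":0,"z":0,"twist":0},{"x":0,"y":0,"z":0,"twist":0},{"x":0,"y":0,"z":0,"twist":0},{"x":0,"y":0,"z":0,"twist":0},{"x":0,"y":0,"z":0,"twist":0},{"x":0,"y":0,"z":0,"twist":0},{"x":0,"y":0,"z":0,"twist":0},{"x":0,"y":0,"z":0,"twist":0}]}}

```text
clock: 11.85
eef_pos: [0.5121, 0.0194, 0.2615]
ee_rot: [0.379, 3.119, 0.0]
ft_force: [0.6, -0.7, -0.2]
width: 0.0004
finger_force: 0.0
```

Run:
```python
from h import *
save(cam('side'),'side9.png'); q=r.sense(); print(q['eef_pos'],q['ft_force'],q['clock'])
```

```text
[0.51218206 0.01942518 0.26149268] [-0.00400246 -0.57794441  0.03298861] 11.9
```

View pics/side9.png

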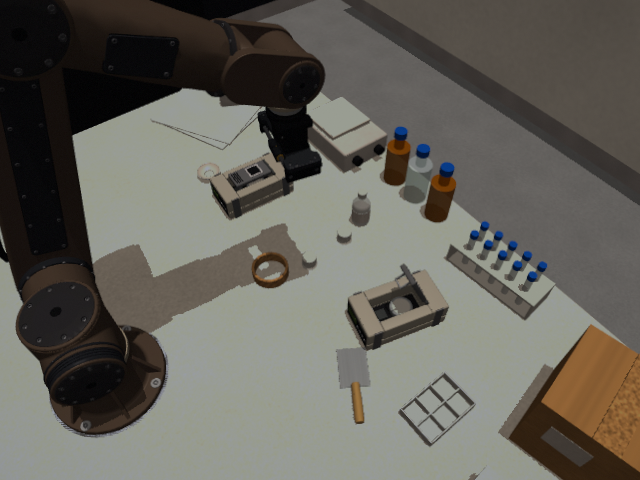

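The round reader's hatch stands wide open at (412,280). The square reader's hatch is shut, and the tubs, flask, tape, spatula and tray are where they were. I'll watch a bit longer and check that the picture doesn't change.

Emit:
{"fn": "servo_tool", "kwargs": {"motion": [{"x":0,"y":0,"z":0,"twist":0},{"x":0,"y":0,"z":0,"twist":0},{"x":0,"y":0,"z":0,"twist":0},{"x":0,"y":0,"z":0,"twist":0},{"x":0,"y":0,"z":0,"twist":0},{"x":0,"y":0,"z":0,"twist":0},{"x":0,"y":0,"z":0,"twist":0},{"x":0,"y":0,"z":0,"twist":0},{"x":0,"y":0,"z":0,"twist":0},{"x":0,"y":0,"z":0,"twist":0},{"x":0,"y":0,"z":0,"twist":0},{"x":0,"y":0,"z":0,"twist":0},{"x":0,"y":0,"z":0,"twist":0},{"x":0,"y":0,"z":0,"twist":0},{"x":0,"y":0,"z":0,"twist":0}]}}

```text
clock: 13.4
eef_pos: [0.5121, 0.0194, 0.2615]
ee_rot: [-0.379, -3.119, -0.0]
ft_force: [0.5, -0.3, -0.0]
width: 0.0005
finger_force: 0.0
```

Run:
```python
from h import *
a=cv2.imread('pics/side9.png')[:,:,::-1]; b=cam('side')['img']
d=cv2.absdiff(a.copy(),b)[255:350,335:460].max(2); m=cv2.medianBlur(d,3).max(); print('max change',m)
if m<40: print(r.sign_off())
```

```text
max change 4
the job is handed in; nothing more can be done
None
```

The round-window reader's hatch is wide open after a single press (wrist force about 18 N at the stop), stayed open through over two seconds of watching, and the job is handed in; the last side view shows the square reader's hatch shut and the bench items in view unmoved.

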